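Snug the cradle's lever bolt and close its lever

TASK

The lever bolt on the grey hold-down block keeps the slow cooker's crock cradle from creeping on the shelf. Leaving its lever standing, screw the bolt in (clockwise from above) until it is properly snug but do not over-tighten it, then fold the lever down all the way onto its rest and let go. Leave everything else on the counter where it is.

Things in the scene. Friction and masses are not known exactly. Their poses are not given: they have to be found in the camera images.
- bracket: Grey painted steel hold-down block, 80 x 80 x 45 mm high, fixed to the shelf. Origin: centre of its underside, below the bolt's axis; z up; x points along a flat tongue to a plywood cradle disc (176 mm across, 12 mm high, centre 185 mm off) under the crock. Hidden inside is a springy stop for the bolt: once met, the torque climbs by 2 N m per rad.
- spindle: Core of the bolt. It does not turn; its origin lies on the bolt's upright axis, 45 mm above the shelf at bolt = 0, and sinks 1.5 mm for every rad the bolt is screwed in. The bolt's round dark head (38 mm across) spans 12 to 26 mm above this origin, and its two hinge ears end 43 mm above it. At standstill the friction can add 0.08 N m to a torque reading or hide as much.
- bolt (a joint): Turn of the bolt, rad, from 0 to 0.4 at the start, growing clockwise from above (in). It runs against 0.08 N m of friction for 0.4 to 2.7 rad (not shown by any reading) before the stop. Snug: 0.4 to 0.65 N m felt at the lever, held half a second; over-tightened above 0.75 N m. Let go, it springs back up to 0.4 rad and stays: normal.
- lever (a joint): Fold of the lever, rad: 0 standing upright (start), about 1.55 closed, lying on its rest. It stays where it is left; folding takes about 0.25 N m at first and 0.4 N m at the end (some 7 N, 60 mm from the hinge). To turn the bolt by it, grip it with 40 N or more. Up to 0.5 it counts as standing, from 1.42 as closed.
- lever_hinge (a point): Point on the bolt's axis at the lever's hinge, 36 mm above the spindle's origin; turns with the bolt. x: level, the way the lever folds; y: along the hinge pin; z up. A dark rest arm, 16 mm wide, sticks out of the bolt's head along x to 58 mm from the axis, its top 10 mm below the hinge.
- lever_tip (a point): Middle of the free end of the lever, 80 mm from the hinge. Lever: flat aluminium paddle, 22 mm wide (along the hinge pin), 10 mm thick. Standing, it rises straight above the bolt's axis, so gripped across its thickness from above and turned about the axis it turns the bolt. Frame: z from hinge to tip, x along its thickness, towards the closing side.
- crock: Cream ceramic crock insert, 154 mm across, 118 mm high, loose on the cradle; origin: centre of its underside.
- seasoning: Seasoning bottle with black twist cap, 48 mm across, 125 mm high, loose; origin: centre of its underside.
- potholder: Flat silicone pot holder disc, 156 mm across, 6 mm thick, loose; origin: centre of its underside.
- spoon: Wooden spoon, 250 mm long, lying loose; origin: underside near its middle.
- funnel: Small stainless funnel standing mouth down, 72 mm across, 75 mm high, loose; origin: centre of its mouth.
- cup: Ceramic cup, 76 mm across, 75 mm high, loose; origin: centre of its underside.
- lid: Cream crock lid with a knob, 152 mm across, 46 mm high, loose; origin: centre of its underside.

How it is judged:
By the outcome, as a careful person would: the job done as asked, in the order asked, and still so for the second after the job is handed in, with the robot touching nothing.
It also fails if it takes over 67 s, if anything falls off the work surface, if the arm or the gripper's body presses on something with over 40 N, if the wrist force passes 120 N, or if a joint passes its speed limit or range.

ROBOT

A 7-joint arm with a two-finger parallel gripper is mounted at the origin on the work surface. World frame = base frame: x ahead of the robot, y to its left, z up, the work surface at z = 0. Lengths are in m, angles in rad, forces in N, time in s.
With the tool pointing down it reaches from about 0.4 to 0.925 m from the base axis. Payload 5.6 kg.
Tool frame: the origin (TCP) lies between the finger pads; the fingertips stand 8 mm ahead of it and the grasp point (between the pads) lies 11 mm behind it; y points along the fingers, x is the direction in which the jaws open and shut, and the axes are right-handed (so a half turn about y gives the same grasp; the last joint's range is limited). The gripper opens to 85 mm and grips with 20 to 120 N. Pads are 22 mm wide; open, the fingers measure 114 mm over their backs; the gripper's body (76 mm by 85 mm) begins 54 mm behind the grasp point. The pads swing forward as they close: fully open they stand 13 mm farther back than shut.
Start: joints at [-1.347, 0.468, -0.012, 1.603, 0.006, 1.071, -0.056], TCP at [0.171, 0.627, 0.239] pointing down, gripper open.
Joint ranges: [-2.53, 2.53], [-0.31, 2.02], [-1.57, 1.55], [0.28, 2.44], [-1.29, 4.43], [0.15, 1.84], [-2.92, 2.92]. Speed limits (rad/s): [2.57, 2.57, 3.14, 3.14, 3.14, 3.14, 3.14].

INTERFACE

Orientations are given as a unit quaternion [w, x, y, z].
In Python, from plant import sense, capture, close_job, trace gives the robot as it stands.
- The arm moves only by the shell command python3 -m jog 'ROWS' [FORCE]. ROWS is JSON, a list of rows, each an object of numbers: "dx", "dy", "dz": the shift along the tool's x, y, z in m; "ax", "ay", "az": the turn, a rotation vector about the tool's x, y, z in rad; "grip": the finger opening in m, from 0 to 0.0854. A call has exactly 8 rows; each row shifts and turns the pose as measured when the row begins, along the tool's axes as they then stand; what a row does not reach is not made up. A row lasts 1/8 s, in which the tool goes at most 62.5 mm and 10.7 degrees, less where a joint would pass 70% of its speed; a pose out of reach is approached as far as the arm can. A call with a gripper value outside its range is refused whole. The fingers move at their own pace and stop on an object; FORCE is the grip in N (left out, the last holds). Time passes only in rows, so rows that do not move let the fingers close, or fill a call up. It gives the time, the measured TCP pose, the force and the opening at its end, in the units of the state.
- sense(): the state, without advancing time (a new reading comes with each control period).
- capture(name): name is "side" or "top" or "wrist"; returns a dict with "frame" (420x560x3 uint8, red, green, blue), "z_map" (420x560 float32, m along the optical axis (not along the pixel's ray), 0 where there is no reading), "fx", "fy", "cx", "cy" (pixels), "position" and "orientation" of the camera in the world; the wrist camera has in their place "mount" (4x4, takes a point from camera to tool coordinates, whose origin is the TCP and whose axes are the tool frame's). Camera axes: x right, y up, looking along -z (the intrinsics and any distortion apply to the point x, -y, -z); pixel columns grow to the right and rows downward; lengths in m; the calibration is good to about 2 mm. A picture is of the moment at which its call begins: read the wrist's pose just before it.
- close_job(): hands the job in, once; it reports no verdict.
Trained networks look in the newest picture that a camera, given by its name, has taken for a name from the list of things; names that differ only in an ending like _2 or _b are one class to them, and where a whole thing is asked for, a point or a joint stands for the part that bears it (a point fixed in the world has none). Each returns a list of dicts, best first, with "score" (0 to 1); they miss things now and then, are a little off and sometimes report something else, mostly with a low value. They report only what shows in the picture. A call takes as long as a camera call.
- trace(label, camera): "mask" (420x560 bool, what is visible of it) and "bbox" ([left, top, right, bottom] in pixels, round what is visible of it).
The state is a dict: "time": time; "joints": joint angles; "joint_vel": joint speeds; "joint_efforts": joint torques, N m; "position": TCP position; "eef_rot": TCP orientation; "wrist_force": force on the tool from outside, world axes, zero at the start; "torque": the same for the moment, N m; "finger_gap": finger opening in m.
Only numpy, scipy, OpenCV 4.12 (cv2) and the standard library are available. Lean on these libraries where they do the work, as an engineer would, in place of code of your own. Each camera call takes 0.05 s, during which the arm holds its last target.

## Working session

There is one attempt and no reset: what is moved stays moved. The work goes in short steps, Python scripts to look and compute and a shell command to move; the robot and the scene stay as the last step left them, time stands still between calls to the robot, and variables do not carry over. Pictures are saved under pics/ and viewed, and the job is handed in when it is done.

```bash
ls; mkdir -p pics
cat > h.py <<'E'
import numpy as np, cv2
from scipy.spatial.transform import Rotation as R
from plant import sense,capture,trace,close_job
def q(o): return R.from_quat([o[1],o[2],o[3],o[0]]).as_matrix()
def cam(c,s=None):
    if 'mount' in c:
        T=np.eye(4);T[:3,:3]=q(s['eef_rot']);T[:3,3]=s['position'];return T@np.array(c['mount'])
    T=np.eye(4);T[:3,:3]=q(c['orientation']);T[:3,3]=c['position'];return T
def cloud(c,s=None):
    z=c['z_map'];v,u=np.indices(z.shape)
    P=np.stack([(u-c['cx'])/c['fx']*z,-(v-c['cy'])/c['fy']*z,-z],-1)
    T=cam(c,s);return P@T[:3,:3].T+T[:3,3]
def save(c,n): cv2.imwrite('pics/'+n+'.png',c['frame'][:,:,::-1])
E
python3 - <<'E'
from h import *
s=sense();print(s)
for n in ['side','top','wrist']:
    s=sense();c=capture(n);save(c,n+'0');P=cloud(c,s)
    print(n,{k:c[k] for k in c if k not in('frame','z_map')})
    np.savez('/tmp/'+n,P=P)
    for l in ['bracket','lever','spindle','crock','seasoning','potholder','spoon','funnel','cup','lid']:
        for d in trace(l,n)[:1]:
            p=P[d['mask']&(c['z_map']>0)]
            print(l,round(d['score'],2),d['bbox'],np.median(p,0).round(3),np.percentile(p,2,axis=0).round(3),np.percentile(p,98,axis=0).round(3)) if len(p) else print(l,'none')
print(sense()['time'])
E
```

```text
pics
{'time': 0.0, 'joints': array([-1.34703126,  0.46837942, -0.01158586,  1.60360171,  0.00603461,
        1.07138741, -0.0563358 ]), 'joint_vel': array([ 0.00097681, -0.00105156,  0.00015364,  0.00151987,  0.00090152,
        0.00060173, -0.00079832]), 'joint_efforts': array([ 3.26916243e-04, -5.32373428e+01,  2.16200750e-02, -2.51307964e+01,
        1.14226079e-02,  7.84291711e-03,  3.17449107e-06]), 'position': array([0.17129241, 0.62647749, 0.23834593]), 'eef_rot': array([-0.56165622,  0.5624907 ,  0.4285841 , -0.4294906 ]), 'wrist_force': array([ 0.52655788, -0.22182035,  0.0636986 ]), 'torque': array([ 0.02352032, -0.00119286, -0.00296603]), 'finger_gap': 0.0851956080864543}
side {'fx': 414.3438928832679, 'fy': 414.3438928832679, 'cx': 274.5947817599527, 'cy': 204.83981802980222, 'position': array([0.41981965, 0.87696187, 0.75887979]), 'orientation': array([-0.09168944, -0.03104038,  0.42711458,  0.89900093])}
bracket 0.89 [204.4, 179.4, 312.5, 227.4] [0.599 0.005 0.014] [ 0.485 -0.081  0.001] [0.783 0.038 0.048]
spindle 0.89 [287.8, 162.5, 303.4, 199.3] [ 0.526 -0.005  0.094
[... 1837 characters left out ...]
  0.002] [ 0.548 -0.132  0.071]
cup 0.87 [368.6, 278.6, 402.9, 306.5] [ 0.377 -0.201  0.02 ] [ 0.343 -0.228 -0.   ] [ 0.41  -0.158  0.078]
lid 0.71 [205.0, 132.3, 253.1, 185.7] [0.724 0.214 0.014] [0.662 0.148 0.004] [0.796 0.28  0.046]
wrist {'fx': 331.8526598825304, 'fy': 331.8526598825304, 'cx': 286.62790228943794, 'cy': 213.1571128850437, 'mount': array([[ 9.99999007e-01, -1.01977554e-05,  1.40924430e-03,
        -3.31069226e-04],
       [ 1.35652327e-03,  2.78012829e-01, -9.60576404e-01,
        -1.34679683e-01],
       [-3.81992271e-04,  9.60577361e-01,  2.78012566e-01,
         6.98222914e-02],
       [ 0.00000000e+00,  0.00000000e+00,  0.00000000e+00,
         1.00000000e+00]])}
1.65
```

View images.

Run:
```python
import cv2
a=cv2.imread('pics/side0.png')[120:320,150:400];b=cv2.imread('pics/top0.png')[110:310,180:420]
cv2.imwrite('pics/side0c.png',cv2.resize(a,None,fx=3,fy=3,interpolation=2));cv2.imwrite('pics/top0c.png',cv2.resize(b,None,fx=3,fy=3,interpolation=2))
```

```text
(no output)
```

View pics/side0c.png

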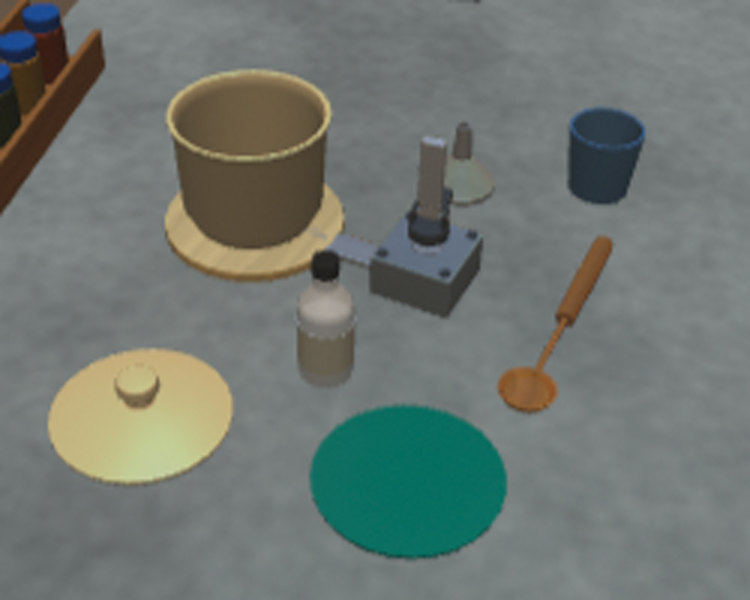

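View pics/top0c.png

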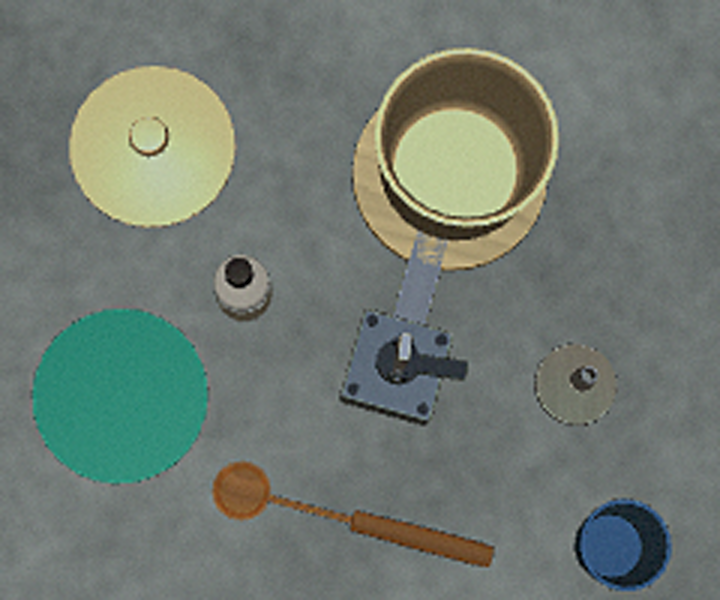

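Run:
```python
from h import *
s=sense();print(q(s['eef_rot']).round(3))
for n in ['side','top']:
    P=np.load('/tmp/'+n+'.npz')['P'];p=P.reshape(-1,3)
    m=(abs(p[:,0]-.525)<.09)&(abs(p[:,1]+.02)<.09)
    p=p[m]
    t=p[(p[:,2]>.12)&(np.hypot(p[:,0]-.525,p[:,1]+.005)<.03)];print(n,len(t),t.mean(0),t.min(0),t.max(0))
    t=t[t[:,2]>.156];print('tip',t.mean(0),t.min(0),t.max(0)) if len(t) else 0
    a=p[(p[:,2]>.056)&(p[:,2]<.08)&(p[:,1]<-.027)&(p[:,1]>-.08)];print('arm',len(a),a.mean(0),a.min(0),a.max(0))
    vx,vy,x0,y0=cv2.fitLine(a[:,:2].astype(np.float32),cv2.DIST_HUBER,0,.01,.01).ravel();print(vx,vy,x0,y0,np.degrees(np.arctan2(vy,vx)))
    b=p[(abs(p[:,2]-.045)<.005)];r=cv2.minAreaRect((b[(b[:,0]<.58)][:,:2]*1000).astype(np.float32));print('block',r)
    h=p[(p[:,2]>.05)&(p[:,2]<.09)&(p[:,1]>-.025)];print('head',h.mean(0),h.min(0),h.max(0))
```

```text
[[ 0.264  0.    -0.965]
 [ 0.965  0.     0.264]
 [ 0.    -1.    -0.   ]]
side 123 [ 0.52683841 -0.00518595  0.14366521] [ 0.51641063 -0.01379063  0.12048308] [ 0.53769193 -0.00095884  0.16284887]
tip [ 0.52633523 -0.00655952  0.15977543] [ 0.51641063 -0.01379063  0.15668425] [ 0.53748261 -0.00208009  0.16284887]
arm 18 [ 0.51693281 -0.04928713  0.07092853] [ 0.51351112 -0.06142202  0.06733143] [ 0.52018423 -0.02814685  0.076076  ]
0.04376213 0.999042 0.5169328 -0.049287137 87.491806
block ((527.1272583007812, -7.498687744140625), (82.7325439453125, 80.92566680908203), 75.22663116455078)
head [ 0.5270862  -0.00157363  0.07319285] [ 0.50899122 -0.01918459  0.05017157] [0.56506185 0.01473586 0.08899749]
top 50 [ 0.5261051  -0.00483133  0.15455055] [ 0.51685668 -0.01162283  0.1203443 ] [5.37477020e-01 3.39118555e-04 1.66747053e-01]
tip [ 0.52769242 -0.00522934  0.16055162] [ 0.51816977 -0.00912075  0.15603734] [5.37477020e-01 3.39118555e-04 1.66747053e-01]
arm 91 [ 0.5226344  -0.04558991  0.07069604] [ 0.51332193 -0.06269271  0.06436364] [ 0.53103559 -0.02720658  0.07803065]
0.10162015 0.9948233 0.5226344 -0.04558991 84.16752
block ((527.61328125, -5.379680633544922), (79.7373046875, 80.34030151367188), 75.10417938232422)
head [ 0.52640712 -0.00076241  0.06736265] [ 0.48648443 -0.02484728  0.05001078] [0.57156268 0.03326379 0.08926947]
```

```bash
python3 -m jog '[{"dx":-0.04,"dz":-0.04},{"dx":-0.04,"dz":-0.04},{"dx":-0.04,"dz":-0.04},{"dx":-0.04,"dz":-0.04},{"dx":-0.04,"dz":-0.04},{"dx":-0.04,"dz":-0.04},{"dx":-0.04,"dz":-0.04},{"dx":-0.04,"dz":-0.04}]' 60
python3 - <<'E'
from h import *
s=sense();print(s['joints'].round(3),s['position'],q(s['eef_rot']).round(3))
E
```

```text
[-1.347  0.467 -0.012  1.603  0.006  1.071 -0.056] [0.17139641 0.62702117 0.23930857] [[ 0.264  0.    -0.965]
 [ 0.965  0.     0.264]
 [ 0.    -1.    -0.   ]]schema error: expected keys dx, dy, dz, ax, ay, az, grip
```

```bash
python3 -m jog '[{"dx":-0.04,"dy":0,"dz":-0.04,"ax":0,"ay":0,"az":0,"grip":0.085},{"dx":-0.04,"dy":0,"dz":-0.04,"ax":0,"ay":0,"az":0,"grip":0.085},{"dx":-0.04,"dy":0,"dz":-0.04,"ax":0,"ay":0,"az":0,"grip":0.085},{"dx":-0.04,"dy":0,"dz":-0.04,"ax":0,"ay":0,"az":0,"grip":0.085},{"dx":-0.04,"dy":0,"dz":-0.04,"ax":0,"ay":0,"az":0,"grip":0.085},{"dx":-0.04,"dy":0,"dz":-0.04,"ax":0,"ay":0,"az":0,"grip":0.085},{"dx":-0.04,"dy":0,"dz":-0.04,"ax":0,"ay":0,"az":0,"grip":0.085},{"dx":-0.04,"dy":0,"dz":-0.04,"ax":0,"ay":0,"az":0,"grip":0.085}]' 60
cat > st.py <<'E'
from h import *
import sys
s=sense();r=q(s['eef_rot']);p=s['position']
print('t',s['time'],'j',s['joints'].round(3),'p',p.round(4),'F',s['wrist_force'].round(2),'T',s['torque'].round(3),'gap',round(s['finger_gap'],4))
print('yaw x',np.degrees(np.arctan2(r[1,0],r[0,0])).round(2),'down',r[:,1].round(4))
if len(sys.argv)>2:
    d=np.array([float(a) for a in sys.argv[1:4]])-p
    print('to target tool d',(r.T@d).round(4))
E
python3 st.py .527 -.006 .23
```

```text
time: 2.65
position: [0.4009, 0.2274, 0.2392]
eef_rot: [0.561, -0.559, -0.434, 0.43]
wrist_force: [1.6, 0.2, 0.1]
finger_gap: 0.085
t 2.65 j [-0.767  0.139  0.198  2.062 -0.038  0.938  0.764] p [0.4009 0.2274 0.2392] F [1.57 0.17 0.06] T [ 0.011 -0.     0.011] gap 0.085
yaw x 75.23 down [ 0.0025  0.0058 -1.    ]
to target tool d [-0.1935  0.0082 -0.1814]
```

```bash
python3 -m jog '[{"dx":-0.04,"dy":0,"dz":-0.037,"ax":0,"ay":0,"az":0,"grip":0.085},{"dx":-0.04,"dy":0,"dz":-0.037,"ax":0,"ay":0,"az":0,"grip":0.085},{"dx":-0.04,"dy":0,"dz":-0.037,"ax":0,"ay":0,"az":0,"grip":0.085},{"dx":-0.04,"dy":0,"dz":-0.037,"ax":0,"ay":0,"az":0,"grip":0.085},{"dx":-0.03,"dy":0,"dz":-0.03,"ax":0,"ay":0,"az":0,"grip":0.085},{"dx":0,"dy":0,"dz":0,"ax":0,"ay":-0.1,"az":0,"grip":0.085},{"dx":0,"dy":0,"dz":0,"ax":0,"ay":-0.07,"az":0,"grip":0.085},{"dx":0,"dy":0,"dz":0,"ax":0,"ay":0,"az":0,"grip":0.085}]' >/dev/null; python3 st.py .527 -.006 .23
python3 - <<'E'
from h import *
s=sense();c=capture('wrist');save(c,'w1');P=cloud(c,s);np.savez('/tmp/w1',P=P)
for l in ['lever','spindle']:
  for d in trace(l,'wrist')[:1]:
    p=P[d['mask']&(c['z_map']>0)];print(l,d['score'],d['bbox'])
    for lo,hi in ((.06,.08),(.08,.1),(.1,.12),(.12,.14),(.14,.155),(.155,.17)):
      t=p[(p[:,2]>lo)&(p[:,2]<hi)]
      if len(t)>5: print(lo,len(t),np.percentile(t,2,axis=0).round(4),np.percentile(t,98,axis=0).round(4))
E
```

```text
t 3.65 j [-0.345  0.262  0.373  1.921 -0.123  0.971  1.563] p [ 0.5303 -0.0155  0.2407] F [-1.16 -0.85 -0.31] T [-0.099 -0.011 -0.011] gap 0.085
yaw x 84.7 down [ 0.0094  0.0064 -0.9999]
to target tool d [0.0091 0.0107 0.0043]
lever 0.87 [287.0, 183.0, 303.5, 231.1]
0.08 29 [ 0.5158 -0.0169  0.0833] [ 0.5414 -0.0057  0.0997]
0.1 71 [ 0.5156 -0.0145  0.1006] [ 0.5239 -0.0043  0.1196]
0.12 89 [ 0.5154 -0.0152  0.1207] [ 0.5294 -0.0041  0.1396]
0.14 82 [ 0.5156 -0.0157  0.1405] [ 0.5333 -0.0043  0.1549]
0.155 436 [ 0.516  -0.0146  0.1569] [ 0.5361 -0.0046  0.1618]
spindle 0.56 [231.2, 167.5, 310.4, 233.2]
0.06 1492 [ 0.5091 -0.0647  0.0646] [0.5386 0.0063 0.0725]
0.08 182 [ 0.5086 -0.019   0.0803] [ 0.5412 -0.0011  0.0985]
0.1 71 [ 0.5156 -0.0145  0.1006] [ 0.5239 -0.0043  0.1196]
0.12 89 [ 0.5154 -0.0152  0.1207] [ 0.5294 -0.0041  0.1396]
0.14 82 [ 0.5156 -0.0157  0.1405] [ 0.5333 -0.0043  0.1549]
0.155 435 [ 0.516  -0.0146  0.1569] [ 0.5361 -0.0046  0.1618]
```

View pics/w1.png

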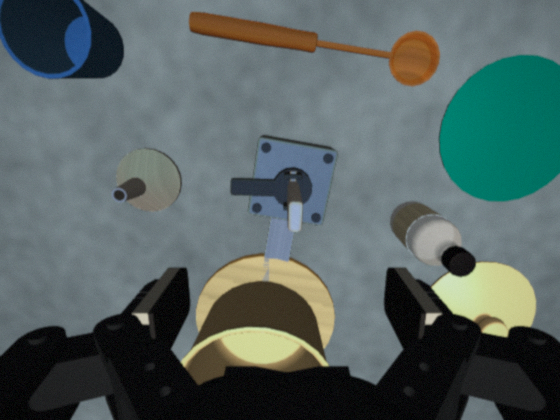

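```bash
python3 st.py .527 -.0075 .152
python3 - <<'E'
from h import *
s=sense();c=capture('wrist');P=cloud(c,s)
p=P.reshape(-1,3);m=np.hypot(p[:,0]-.527,p[:,1]+.007)
t=p[(m<.025)&(p[:,2]>.155)&(p[:,2]<.168)];print(t.mean(0),cv2.minAreaRect((t[:,:2]*1000).astype(np.float32)))
a=p[(p[:,2]>.06)&(p[:,2]<.078)&(p[:,1]<-.03)&(p[:,1]>-.064)&(abs(p[:,0]-.525)<.02)]
for lo in (-.06,-.05,-.04):
  b=a[(a[:,1]>lo)&(a[:,1]<lo+.01)];print(lo,np.percentile(b[:,0],[2,98]),b[:,2].mean())
b=p[(abs(p[:,2]-.045)<.004)&(m<.058)&(p[:,0]<.565)];r=cv2.minAreaRect((b[:,:2]*1000).astype(np.float32));print('block',r)
E
```

```text
t 3.8 j [-0.346  0.262  0.373  1.921 -0.123  0.971  1.563] p [ 0.5302 -0.0149  0.2407] F [ 0.   -1.16  0.61] T [-0.004  0.03  -0.022] gap 0.085
yaw x 84.73 down [ 0.0093  0.0065 -0.9999]
to target tool d [0.0065 0.0887 0.0047]
[ 0.52558265 -0.00974115  0.16000776] ((526.209228515625, -9.632448196411133), (9.66478157043457, 21.342464447021484), 84.77741241455078)
-0.06 [0.51296036 0.5285144 ] 0.07056647393381466
-0.05 [0.51435161 0.5296005 ] 0.07066911841194574
-0.04 [0.51564168 0.53149761] 0.07040225108364229
block ((526.9535522460938, -9.968433380126953), (80.01111602783203, 80.2501449584961), 74.85781860351562)
```

```bash
python3 -m jog '[{"dx":0.006,"dy":0,"dz":0.0043,"ax":0.0087,"ay":0,"az":0.0073,"grip":0.085},{"dx":0,"dy":0.03,"dz":0,"ax":0,"ay":0,"az":0,"grip":0.085},{"dx":0,"dy":0.03,"dz":0,"ax":0,"ay":0,"az":0,"grip":0.085},{"dx":0,"dy":0.03,"dz":0,"ax":0,"ay":0,"az":0,"grip":0.085},{"dx":0,"dy":0.02,"dz":0,"ax":0,"ay":0,"az":0,"grip":0.085},{"dx":0,"dy":0,"dz":0,"ax":0,"ay":0,"az":0,"grip":0.085},{"dx":0,"dy":0,"dz":0,"ax":0,"ay":0,"az":0,"grip":0.085},{"dx":0,"dy":0,"dz":0,"ax":0,"ay":0,"az":0,"grip":0.085}]' >/dev/null; python3 st.py .5265 -.0085 .128
```

```text
t 4.85 j [-0.327  0.416  0.33   2.01  -0.197  0.743  1.606] p [ 0.5273 -0.0024  0.1302] F [-0.32  0.44 -0.37] T [-0.005  0.023  0.01 ] gap 0.0852
yaw x 84.99 down [ 0.0023  0.0013 -1.    ]
to target tool d [-0.0061  0.0022  0.0003]
```

```bash
python3 -m jog '[{"dx":-0.006,"dy":0.002,"dz":0,"ax":0,"ay":0,"az":0,"grip":0.085},{"dx":0,"dy":0,"dz":0,"ax":0,"ay":0,"az":0,"grip":0.02},{"dx":0,"dy":0,"dz":0,"ax":0,"ay":0,"az":0,"grip":0.02},{"dx":0,"dy":0,"dz":0,"ax":0,"ay":0,"az":0,"grip":0.02},{"dx":0,"dy":0,"dz":0,"ax":0,"ay":0,"az":0,"grip":0.02},{"dx":0,"dy":0,"dz":0,"ax":0,"ay":0,"az":0,"grip":0.02},{"dx":0,"dy":0,"dz":0,"ax":0,"ay":0,"az":0,"grip":0.02},{"dx":0,"dy":0,"dz":0,"ax":0,"ay":0,"az":0,"grip":0.02}]' 60 >/dev/null; python3 st.py .5265 -.0085 .128
python3 - <<'E'
from h import *
s=sense();c=capture('wrist');save(c,'w2')
E
```

```text
t 5.85 j [-0.315  0.416  0.331  2.012 -0.199  0.739  1.619] p [ 0.5276 -0.0089  0.1297] F [-0.31 -0.42  0.03] T [ 0.003  0.009 -0.025] gap 0.0198
yaw x 84.97 down [ 0.0051  0.0018 -1.    ]
to target tool d [0.0003 0.0017 0.0012]
```

View pics/w2.png

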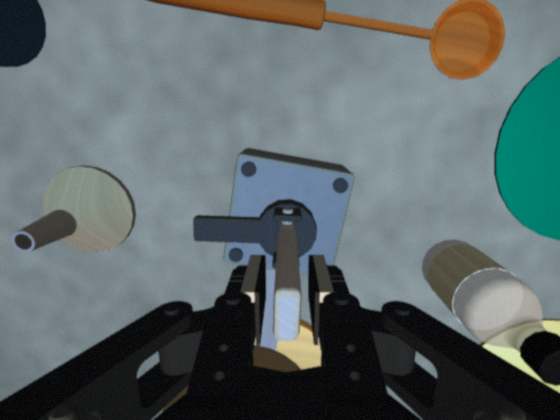

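The lever sits between the pads: it spans columns 275–299 and the pads are at about 262 and 313, so it is centred. Next I close on it.

```bash
python3 -m jog '[{"dx":0,"dy":0,"dz":0.001,"ax":0,"ay":0,"az":0,"grip":0.0},{"dx":0,"dy":0,"dz":0,"ax":0,"ay":0,"az":0,"grip":0.0},{"dx":0,"dy":0,"dz":0,"ax":0,"ay":0,"az":0,"grip":0.0},{"dx":0,"dy":0,"dz":0,"ax":0,"ay":0,"az":0,"grip":0.0},{"dx":0,"dy":0,"dz":0,"ax":0,"ay":0,"az":0,"grip":0.0},{"dx":0,"dy":0,"dz":0,"ax":0,"ay":0,"az":0,"grip":0.0},{"dx":0,"dy":0,"dz":0,"ax":0,"ay":0,"az":0,"grip":0.0},{"dx":0,"dy":0,"dz":0,"ax":0,"ay":0,"az":0,"grip":0.0}]' 60 >/dev/null; python3 st.py .5265 -.0085 .128
```

```text
t 6.9 j [-0.315  0.415  0.331  2.014 -0.198  0.737  1.619] p [ 0.5271 -0.009   0.1298] F [ 0.57 -0.43  0.07] T [-0.077 -0.054 -0.059] gap 0.0094
yaw x 84.95 down [ 0.0063  0.0015 -1.    ]
to target tool d [0.0004 0.0018 0.0006]
```

```bash
python3 -m jog '[{"dx":0,"dy":0,"dz":0,"ax":0,"ay":0.08,"az":0,"grip":0.0},{"dx":0,"dy":0,"dz":0,"ax":0,"ay":0.08,"az":0,"grip":0.0},{"dx":0,"dy":0,"dz":0,"ax":0,"ay":0.08,"az":0,"grip":0.0},{"dx":0,"dy":0.0005,"dz":0,"ax":0,"ay":0.08,"az":0,"grip":0.0},{"dx":0,"dy":0,"dz":0,"ax":0,"ay":0,"az":0,"grip":0.0},{"dx":0,"dy":0,"dz":0,"ax":0,"ay":0,"az":0,"grip":0.0},{"dx":0,"dy":0,"dz":0,"ax":0,"ay":0,"az":0,"grip":0.0},{"dx":0,"dy":0,"dz":0,"ax":0,"ay":0,"az":0,"grip":0.0}]' >/dev/null; python3 st.py .527 -.009 .1293;python3 - <<'E'
from h import *
c=capture('wrist');save(c,'w3')
for i in range(2):
  s=sense();print(s['torque'],s['wrist_force'])
E
```

```text
t 7.9 j [-0.378  0.423  0.41   2.018 -0.246  0.741  1.339] p [ 0.527  -0.0094  0.1293] F [-0.31 -0.04  1.05] T [-0.073  0.013 -0.056] gap 0.0092
yaw x 66.31 down [ 6.3e-03  8.0e-04 -1.0e+00]
to target tool d [0.0004 0.     0.0002]
[-0.10367799 -0.00391191 -0.09025213] [ 0.1334508  -0.59691646  0.74397802]
[-0.10367799 -0.00391191 -0.09025213] [ 0.1334508  -0.59691646  0.74397802]
```

View pics/w3.png

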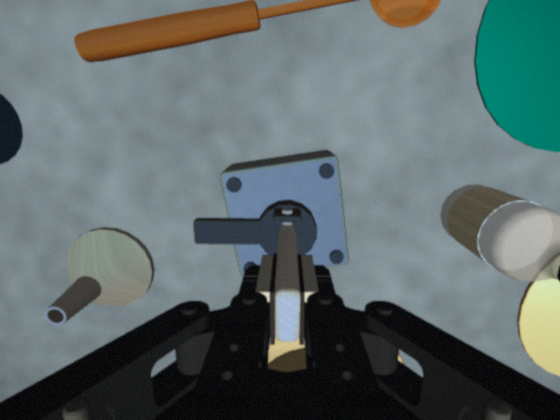

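```bash
python3 -m jog '[{"dx":0,"dy":0,"dz":0,"ax":0,"ay":0.04,"az":0,"grip":0.0},{"dx":0,"dy":0,"dz":0,"ax":0,"ay":0.04,"az":0,"grip":0.0},{"dx":0,"dy":0.0002,"dz":0,"ax":0,"ay":0.04,"az":0,"grip":0.0},{"dx":0,"dy":0,"dz":0,"ax":0,"ay":0.04,"az":0,"grip":0.0},{"dx":0,"dy":0.0002,"dz":0,"ax":0,"ay":0.04,"az":0,"grip":0.0},{"dx":0,"dy":0,"dz":0,"ax":0,"ay":0.04,"az":0,"grip":0.0},{"dx":0,"dy":0,"dz":0,"ax":0,"ay":0,"az":0,"grip":0.0},{"dx":0,"dy":0,"dz":0,"ax":0,"ay":0,"az":0,"grip":0.0}]' >/dev/null; python3 st.py .527 -.009 .129
```

```text
t 8.95 j [-0.428  0.432  0.473  2.021 -0.286  0.745  1.12 ] p [ 0.5269 -0.0096  0.129 ] F [-0.1  -0.49  1.87] T [-0.227  0.081  0.025] gap 0.0095
yaw x 51.63 down [ 6.1e-03  2.0e-04 -1.0e+00]
to target tool d [ 0.0005 -0.      0.0003]
```

Run:
```python
from h import *
T=[]
for i in range(3):
  capture('wrist');s=sense();T.append(np.r_[s['torque'],s['wrist_force']].round(3))
print(np.array(T))
```

```text
[[-0.301  0.041 -0.026 -0.331  0.204  0.852]
 [-0.2    0.078 -0.008 -0.592 -0.687  0.405]
 [-0.233  0.083  0.036  0.386 -0.995  1.23 ]]
```

```bash
python3 -m jog '[{"dx":0,"dy":0,"dz":0,"ax":0,"ay":0.04,"az":0,"grip":0.0},{"dx":0,"dy":0,"dz":0,"ax":0,"ay":0.04,"az":0,"grip":0.0},{"dx":0,"dy":0.0002,"dz":0,"ax":0,"ay":0.04,"az":0,"grip":0.0},{"dx":0,"dy":0,"dz":0,"ax":0,"ay":0.04,"az":0,"grip":0.0},{"dx":0,"dy":0.0002,"dz":0,"ax":0,"ay":0.04,"az":0,"grip":0.0},{"dx":0,"dy":0,"dz":0,"ax":0,"ay":0.04,"az":0,"grip":0.0},{"dx":0,"dy":0,"dz":0,"ax":0,"ay":0,"az":0,"grip":0.0},{"dx":0,"dy":0,"dz":0,"ax":0,"ay":0,"az":0,"grip":0.0}]' >/dev/null; python3 st.py .527 -.009 .1287
```

```text
t 10.1 j [-0.477  0.443  0.537  2.025 -0.327  0.751  0.902] p [ 0.5267 -0.0099  0.1285] F [-0.8  -0.79  2.14] T [-0.319  0.182  0.045] gap 0.0095
yaw x 36.9 down [ 5.5e-03 -1.0e-04 -1.0e+00]
to target tool d [ 0.0008 -0.0002  0.0005]
```

```bash
python3 -m jog '[{"dx":0,"dy":0,"dz":0,"ax":0,"ay":0.04,"az":0,"grip":0.0},{"dx":0,"dy":0,"dz":0,"ax":0,"ay":0.04,"az":0,"grip":0.0},{"dx":0,"dy":0.0002,"dz":0,"ax":0,"ay":0.04,"az":0,"grip":0.0},{"dx":0,"dy":0,"dz":0,"ax":0,"ay":0.04,"az":0,"grip":0.0},{"dx":0,"dy":0.0002,"dz":0,"ax":0,"ay":0.04,"az":0,"grip":0.0},{"dx":0,"dy":0,"dz":0,"ax":0,"ay":0,"az":0,"grip":0.0},{"dx":0,"dy":0,"dz":0,"ax":0,"ay":0,"az":0,"grip":0.0},{"dx":0,"dy":0,"dz":0,"ax":0,"ay":0,"az":0,"grip":0.0}]' >/dev/null; python3 st.py .527 -.009 .1287
```

```text
t 11.1 j [-0.518  0.454  0.591  2.027 -0.363  0.758  0.722] p [ 0.5266 -0.01    0.1282] F [-0.92 -0.58  2.41] T [-0.302  0.269  0.051] gap 0.0094
yaw x 24.62 down [ 0.0052 -0.     -1.    ]
to target tool d [ 0.0008 -0.0005  0.0008]
```

```bash
python3 -m jog '[{"dx":0.0003,"dy":0,"dz":0.0003,"ax":0,"ay":0.04,"az":0,"grip":0.0},{"dx":0.0003,"dy":0,"dz":0.0003,"ax":0,"ay":0.04,"az":0,"grip":0.0},{"dx":0,"dy":0,"dz":0,"ax":0,"ay":0.04,"az":0,"grip":0.0},{"dx":0,"dy":0,"dz":0,"ax":0,"ay":0.04,"az":0,"grip":0.0},{"dx":0,"dy":0,"dz":0,"ax":0,"ay":0.04,"az":0,"grip":0.0},{"dx":0,"dy":0,"dz":0,"ax":0,"ay":0.04,"az":0,"grip":0.0},{"dx":0,"dy":0,"dz":0,"ax":0,"ay":0,"az":0,"grip":0.0},{"dx":0,"dy":0,"dz":0,"ax":0,"ay":0,"az":0,"grip":0.0}]' >/dev/null; python3 st.py .527 -.009 .128
```

```text
t 12.1 j [-0.569  0.469  0.656  2.03  -0.407  0.768  0.505] p [ 0.5263 -0.01    0.1278] F [-0.85 -1.24  2.24] T [-0.576  0.3    0.037] gap 0.0096
yaw x 9.87 down [ 0.0041 -0.0012 -1.    ]
to target tool d [ 0.0008 -0.0002  0.0008]
```

Run:
```python
from h import *
T=[]
for i in range(3):
  c=capture('wrist');s=sense();T.append(np.r_[s['torque'],s['wrist_force']].round(3))
print(np.array(T))
save(c,'w4')
```

```text
[[-0.582  0.324 -0.038 -0.819 -1.77   1.47 ]
 [-0.564  0.382 -0.054 -1.365 -0.817  1.706]
 [-0.582  0.406  0.037 -1.171 -1.786  1.431]]
```

View pics/w4.png

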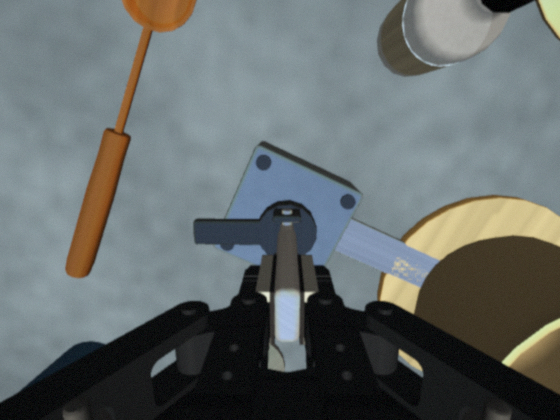

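```bash
python3 -m jog '[{"dx":0,"dy":0,"dz":0,"ax":0.002,"ay":0.04,"az":0.004,"grip":0.0},{"dx":0,"dy":0,"dz":0,"ax":0,"ay":0.04,"az":0,"grip":0.0},{"dx":0,"dy":0,"dz":0,"ax":0,"ay":0.04,"az":0,"grip":0.0},{"dx":0,"dy":0,"dz":0,"ax":0,"ay":0.04,"az":0,"grip":0.0},{"dx":0,"dy":0,"dz":0,"ax":0,"ay":0.04,"az":0,"grip":0.0},{"dx":0,"dy":0,"dz":0,"ax":0,"ay":0.04,"az":0,"grip":0.0},{"dx":0,"dy":0,"dz":0,"ax":0,"ay":0,"az":0,"grip":0.0},{"dx":0,"dy":0,"dz":0,"ax":0,"ay":0,"az":0,"grip":0.0}]' >/dev/null; python3 st.py .527 -.009 .1275
```

```text
t 13.25 j [-0.615  0.489  0.721  2.03  -0.454  0.785  0.292] p [ 0.5262 -0.01    0.1275] F [-0.43 -2.11  0.35] T [-0.65   0.201  0.094] gap 0.0092
yaw x -4.86 down [-5.e-04 -2.e-04 -1.e+00]
to target tool d [ 0.0007 -0.      0.0011]
```

```bash
python3 -m jog '[{"dx":0,"dy":0,"dz":0,"ax":0,"ay":0.04,"az":0,"grip":0.0},{"dx":0,"dy":0,"dz":0,"ax":0,"ay":0.04,"az":0,"grip":0.0},{"dx":0,"dy":0.0002,"dz":0,"ax":0,"ay":0.04,"az":0,"grip":0.0},{"dx":0,"dy":0,"dz":0,"ax":0,"ay":0.04,"az":0,"grip":0.0},{"dx":0,"dy":0,"dz":0,"ax":0,"ay":0.03,"az":0,"grip":0.0},{"dx":0,"dy":0,"dz":0,"ax":0,"ay":0,"az":0,"grip":0.0},{"dx":0,"dy":0,"dz":0,"ax":0,"ay":0,"az":0,"grip":0.0},{"dx":0,"dy":0,"dz":0,"ax":0,"ay":0,"az":0,"grip":0.0}]' >/dev/null; python3 st.py .527 -.009 .127
```

```text
t 14.25 j [-0.652  0.505  0.773  2.033 -0.492  0.796  0.125] p [ 0.526  -0.01    0.1272] F [-0.89 -1.59  0.42] T [-0.536  0.279  0.01 ] gap 0.0096
yaw x -16.52 down [-1.e-03 -1.e-04 -1.e+00]
to target tool d [0.0007 0.0002 0.0012]
```

```bash
python3 -m jog '[{"dx":0,"dy":0,"dz":0,"ax":0,"ay":0.04,"az":0,"grip":0.0},{"dx":0,"dy":0,"dz":0,"ax":0,"ay":0.04,"az":0,"grip":0.0},{"dx":0,"dy":0.0002,"dz":0,"ax":0,"ay":0.04,"az":0,"grip":0.0},{"dx":0,"dy":0,"dz":0,"ax":0,"ay":0.04,"az":0,"grip":0.0},{"dx":0,"dy":0.0002,"dz":0,"ax":0,"ay":0.04,"az":0,"grip":0.0},{"dx":0,"dy":0,"dz":0,"ax":0,"ay":0.04,"az":0,"grip":0.0},{"dx":0,"dy":0,"dz":0,"ax":0,"ay":0,"az":0,"grip":0.0},{"dx":0,"dy":0,"dz":0,"ax":0,"ay":0,"az":0,"grip":0.0}]' >/dev/null; python3 st.py .527 -.009 .1268
```

```text
t 15.25 j [-0.698  0.528  0.838  2.035 -0.542  0.813 -0.085] p [ 0.5258 -0.0098  0.1268] F [-1.9  -2.13  1.76] T [-0.529  0.429  0.13 ] gap 0.0093
yaw x -31.2 down [-0.0016  0.     -1.    ]
to target tool d [0.0006 0.     0.0014]
```

Run:
```python
from h import *
T=[]
for i in range(3):
  c=capture('wrist');s=sense();T.append(np.r_[s['torque'],s['wrist_force']].round(3))
print(np.array(T))
```

```text
[[-0.576  0.357  0.148 -1.814 -1.293  1.795]
 [-0.534  0.354  0.148 -1.967 -1.283  1.223]
 [-0.546  0.358  0.152 -1.261 -1.407  0.807]]
```

```bash
python3 -m jog '[{"dx":0,"dy":0,"dz":0,"ax":0,"ay":0.03,"az":0,"grip":0.0},{"dx":0,"dy":0,"dz":0,"ax":0,"ay":0.03,"az":0,"grip":0.0},{"dx":0,"dy":0,"dz":0,"ax":0,"ay":0.02,"az":0,"grip":0.0},{"dx":0,"dy":0,"dz":0,"ax":0,"ay":0,"az":0,"grip":0.0},{"dx":0,"dy":0,"dz":0,"ax":0,"ay":0,"az":0,"grip":0.0},{"dx":0,"dy":0,"dz":0,"ax":0,"ay":0,"az":0,"grip":0.0},{"dx":0,"dy":0,"dz":0,"ax":0,"ay":0,"az":0,"grip":0.0},{"dx":0,"dy":0,"dz":0,"ax":0,"ay":0,"az":0,"grip":0.0}]' >/dev/null; python3 st.py .527 -.009 .1268
python3 - <<'E'
from h import *
T=[]
for i in range(3):
  c=capture('wrist');s=sense();T.append(np.r_[s['torque'],s['wrist_force']].round(3))
print(np.array(T))
E
```

```text
t 16.4 j [-0.713  0.537  0.86   2.036 -0.559  0.819 -0.154] p [ 0.5257 -0.0097  0.1267] F [-2.05 -1.4   0.86] T [-0.494  0.326  0.247] gap 0.0096
yaw x -36.06 down [-1.7e-03  2.0e-04 -1.0e+00]
to target tool d [ 0.0007 -0.0001  0.0013]
[[-0.555  0.375  0.276 -1.565 -1.885  0.722]
 [-0.487  0.328  0.239 -1.272 -1.638  0.889]
 [-0.537  0.308  0.256 -1.8   -1.581  1.247]]
```

```bash
python3 -m jog '[{"dx":0,"dy":0,"dz":0,"ax":0,"ay":0.03,"az":0,"grip":0.0},{"dx":0,"dy":0,"dz":0,"ax":0,"ay":0.03,"az":0,"grip":0.0},{"dx":0,"dy":0,"dz":0,"ax":0,"ay":0.02,"az":0,"grip":0.0},{"dx":0,"dy":0,"dz":0,"ax":0,"ay":0,"az":0,"grip":0.0},{"dx":0,"dy":0,"dz":0,"ax":0,"ay":0,"az":0,"grip":0.0},{"dx":0,"dy":0,"dz":0,"ax":0,"ay":0,"az":0,"grip":0.0},{"dx":0,"dy":0,"dz":0,"ax":0,"ay":0,"az":0,"grip":0.0},{"dx":0,"dy":0,"dz":0,"ax":0,"ay":0,"az":0,"grip":0.0}]' >/dev/null; python3 st.py .527 -.009 .1268
python3 - <<'E'
from h import *
T=[]
for i in range(3):
  c=capture('wrist');s=sense();T.append(np.r_[s['torque'],s['wrist_force']].round(3))
print(np.array(T));save(c,'w5')
E
```

```text
t 17.55 j [-0.728  0.546  0.881  2.037 -0.576  0.826 -0.223] p [ 0.5256 -0.0096  0.1267] F [-1.3  -2.1   0.48] T [-0.536  0.308  0.405] gap 0.0092
yaw x -40.88 down [-2.e-03 -2.e-04 -1.e+00]
to target tool d [ 0.0007 -0.0001  0.0014]
[[-0.526  0.3    0.398 -2.357 -2.725  0.383]
 [-0.567  0.314  0.493 -1.442 -1.461  0.197]
 [-0.485  0.286  0.445 -1.38  -2.072  0.457]]
```

```bash
python3 -m jog '[{"dx":0,"dy":0,"dz":0,"ax":0,"ay":0.02,"az":0,"grip":0.0},{"dx":0,"dy":0,"dz":0,"ax":0,"ay":0.02,"az":0,"grip":0.0},{"dx":0,"dy":0,"dz":0,"ax":0,"ay":0,"az":0,"grip":0.0},{"dx":0,"dy":0,"dz":0,"ax":0,"ay":0,"az":0,"grip":0.0},{"dx":0,"dy":0,"dz":0,"ax":0,"ay":0,"az":0,"grip":0.0},{"dx":0,"dy":0,"dz":0,"ax":0,"ay":0,"az":0,"grip":0.0},{"dx":0,"dy":0,"dz":0,"ax":0,"ay":0,"az":0,"grip":0.0},{"dx":0,"dy":0,"dz":0,"ax":0,"ay":0,"az":0,"grip":0.0}]' >/dev/null; python3 st.py .527 -.009 .1268
python3 - <<'E'
from h import *
T=[]
for i in range(6):
  c=capture('wrist');s=sense();T.append(np.r_[s['torque'],s['wrist_force']].round(3))
print(np.array(T));save(c,'w5')
E
```

```text
t 18.7 j [-0.736  0.55   0.892  2.037 -0.584  0.829 -0.258] p [ 0.5255 -0.0096  0.1266] F [-1.39 -1.53  0.34] T [-0.503  0.287  0.517] gap 0.0094
yaw x -43.3 down [-2.2e-03 -3.0e-04 -1.0e+00]
to target tool d [ 0.0007 -0.0002  0.0014]
[[-0.516  0.273  0.552 -1.457 -1.766  1.174]
 [-0.51   0.267  0.495 -2.493 -0.95   1.386]
 [-0.494  0.287  0.526 -1.846 -1.93   0.55 ]
 [-0.482  0.247  0.476 -2.368 -2.435  1.407]
 [-0.482  0.279  0.534 -2.319 -1.966  1.063]
 [-0.476  0.321  0.446 -1.883 -2.     0.352]]
```

View pics/w5.png

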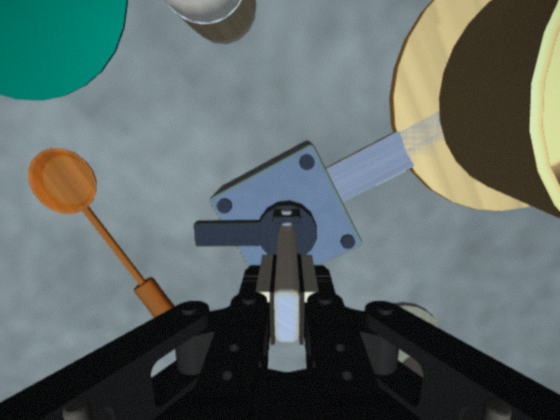

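```bash
python3 -m jog '[{"dx":0,"dy":0,"dz":0,"ax":0,"ay":0,"az":0,"grip":0.05},{"dx":0,"dy":0,"dz":0,"ax":0,"ay":0,"az":0,"grip":0.05},{"dx":0,"dy":0,"dz":0,"ax":0,"ay":0,"az":0,"grip":0.05},{"dx":0,"dy":0,"dz":0,"ax":0,"ay":0,"az":0,"grip":0.05},{"dx":0,"dy":-0.03,"dz":0,"ax":0,"ay":0,"az":0,"grip":0.05},{"dx":0,"dy":-0.03,"dz":0,"ax":0,"ay":0,"az":0,"grip":0.05},{"dx":0,"dy":-0.01,"dz":0,"ax":0,"ay":0,"az":0,"grip":0.05},{"dx":0,"dy":0,"dz":0,"ax":0,"ay":0,"az":0,"grip":0.05}]' >/dev/null; python3 st.py .527 -.009 .1268
python3 - <<'E'
from h import *
s=sense();c=capture('wrist');save(c,'w6');P=cloud(c,s)
p=P.reshape(-1,3);m=np.hypot(p[:,0]-.527,p[:,1]+.009)
t=p[(m<.025)&(p[:,2]>.15)&(p[:,2]<.165)];print(t.mean(0),cv2.minAreaRect((t[:,:2]*1000).astype(np.float32)))
a=p[(p[:,2]>.058)&(p[:,2]<.078)&(m>.027)&(m<.065)];
print(len(a),a.mean(0));d=a.mean(0)[:2]-np.array([.527,-.009]);print(np.degrees(np.arctan2(d[1],d[0])),a[:,2].mean())
print(cv2.minAreaRect((a[:,:2]*1000).astype(np.float32)))
E
```

```text
t 20.0 j [-0.83   0.447  0.999  1.989 -0.465  0.954 -0.355] p [ 0.5266 -0.0079  0.1979] F [-0.66  0.75 -0.42] T [-0.045  0.021 -0.032] gap 0.0497
yaw x -43.49 down [-5.0e-04  2.4e-03 -1.0e+00]
to target tool d [ 0.0012  0.0711 -0.0006]
[ 0.52757379 -0.00839119  0.15677043] ((526.7391357421875, -9.087827682495117), (21.409942626953125, 10.082467079162598), 60.305904388427734)
711 [0.49053887 0.01178025 0.0674717 ]
150.3199275014287 0.06747170363498074
((490.3775634765625, 11.015130996704102), (16.121253967285156, 32.38809585571289), 60.043941497802734)
```

View pics/w6.png

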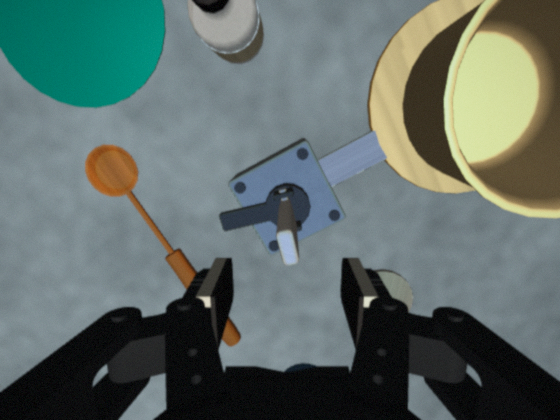

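```bash
python3 -m jog '[{"dx":0,"dy":0,"dz":0,"ax":0,"ay":-0.12,"az":0,"grip":0.0},{"dx":0,"dy":0,"dz":0,"ax":0,"ay":-0.116,"az":0,"grip":0.0},{"dx":0.02,"dy":0,"dz":0,"ax":0,"ay":0,"az":0,"grip":0.0},{"dx":0.015,"dy":0,"dz":0,"ax":0,"ay":0,"az":0,"grip":0.0},{"dx":0,"dy":0,"dz":0,"ax":0,"ay":0,"az":0,"grip":0.0},{"dx":0,"dy":0,"dz":0,"ax":0,"ay":0,"az":0,"grip":0.0},{"dx":0,"dy":0,"dz":0,"ax":0,"ay":0,"az":0,"grip":0.0},{"dx":0,"dy":0,"dz":0,"ax":0,"ay":0,"az":0,"grip":0.0}]' >/dev/null; python3 st.py .5571 -.0265 .146
```

```text
t 21.05 j [-0.707  0.487  0.904  1.92  -0.462  0.971 -0.1  ] p [ 0.5531 -0.0243  0.191 ] F [-0.5  -0.58  0.49] T [ 0.001  0.003 -0.051] gap 0.0001
yaw x -29.51 down [-0.0126  0.0016 -0.9999]
to target tool d [0.0051 0.0449 0.0003]
```

```bash
python3 -m jog '[{"dx":0.005,"dy":0,"dz":0,"ax":0.005,"ay":0,"az":-0.012,"grip":0.0},{"dx":0,"dy":0.02,"dz":0,"ax":0,"ay":0,"az":0,"grip":0.0},{"dx":0,"dy":0.02,"dz":0,"ax":0,"ay":0,"az":0,"grip":0.0},{"dx":0,"dy":0.005,"dz":0,"ax":0,"ay":0,"az":0,"grip":0.0},{"dx":0,"dy":0,"dz":0,"ax":0,"ay":0,"az":0,"grip":0.0},{"dx":0,"dy":0,"dz":0,"ax":0,"ay":0,"az":0,"grip":0.0},{"dx":0,"dy":0,"dz":0,"ax":0,"ay":0,"az":0,"grip":0.0},{"dx":0,"dy":0,"dz":0,"ax":0,"ay":0,"az":0,"grip":0.0}]' >/dev/null; python3 st.py .5571 -.0265 .146;  python3 - <<'E'
from h import *
c=capture('wrist');save(c,'w7')
E
```

```text
t 22.05 j [-0.653  0.554  0.844  1.951 -0.538  0.875 -0.039] p [ 0.5575 -0.0266  0.1425] F [ 1.24 -0.94  0.27] T [-0.09   0.015 -0.015] gap 0.0002
yaw x -29.49 down [ 8.e-04  1.e-04 -1.e+00]
to target tool d [-0.0004 -0.0035 -0.0001]
```

View pics/w7.png

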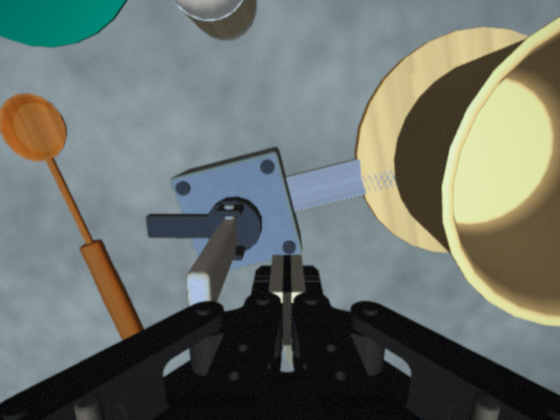

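```bash
python3 -m jog '[{"dx":-0.01,"dy":0,"dz":0,"ax":0,"ay":0,"az":0,"grip":0.0},{"dx":-0.01,"dy":0,"dz":0,"ax":0,"ay":0,"az":0,"grip":0.0},{"dx":-0.01,"dy":0,"dz":0,"ax":0,"ay":0,"az":0,"grip":0.0},{"dx":-0.009,"dy":0.001,"dz":0,"ax":0,"ay":0,"az":0,"grip":0.0},{"dx":-0.007,"dy":0.003,"dz":0,"ax":0,"ay":0,"az":0,"grip":0.0},{"dx":-0.007,"dy":0.004,"dz":0,"ax":0,"ay":0,"az":0,"grip":0.0},{"dx":0,"dy":0,"dz":0,"ax":0,"ay":0,"az":0,"grip":0.0},{"dx":0,"dy":0,"dz":0,"ax":0,"ay":0,"az":0,"grip":0.0}]' >/dev/null; python3 st.py .5268 -.009 .078;  python3 - <<'E'
from h import *
c=capture('wrist');save(c,'w8')
E
```

```text
t 23.1 j [-0.753  0.487  0.866  2.073 -0.519  0.8   -0.088] p [5.11e-01 2.00e-04 1.36e-01] F [ 2.33 -0.86  1.14] T [-0.425 -0.43   0.043] gap 0.0001
yaw x -29.49 down [ 0.0085 -0.0012 -1.    ]
to target tool d [ 0.0178  0.0581 -0.0004]
```

View pics/w8.png

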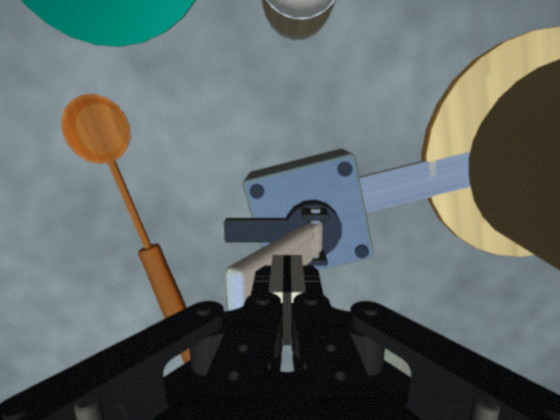

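```bash
python3 -m jog '[{"dx":-0.007,"dy":0.004,"dz":0,"ax":0,"ay":0,"az":0,"grip":0.0},{"dx":-0.007,"dy":0.006,"dz":0,"ax":0,"ay":0,"az":0,"grip":0.0},{"dx":-0.006,"dy":0.008,"dz":0,"ax":0,"ay":0,"az":0,"grip":0.0},{"dx":-0.005,"dy":0.008,"dz":0,"ax":0,"ay":0,"az":0,"grip":0.0},{"dx":-0.003,"dy":0.008,"dz":0,"ax":0,"ay":0,"az":0,"grip":0.0},{"dx":0,"dy":0,"dz":0,"ax":0,"ay":0,"az":0,"grip":0.0},{"dx":0,"dy":0,"dz":0,"ax":0,"ay":0,"az":0,"grip":0.0},{"dx":0,"dy":0,"dz":0,"ax":0,"ay":0,"az":0,"grip":0.0}]' >/dev/null; python3 st.py .5268 -.009 .078;  python3 - <<'E'
from h import *
c=capture('wrist');save(c,'w9')
E
```

```text
t 24.15 j [-0.756  0.505  0.82   2.145 -0.575  0.712 -0.067] p [0.4868 0.0144 0.1027] F [ 1.42 -1.12  2.03] T [-0.3   -0.349 -0.03 ] gap 0.0
yaw x -29.59 down [ 0.0092  0.0016 -1.    ]
to target tool d [ 0.0462  0.025  -0.0007]
```

View pics/w9.png

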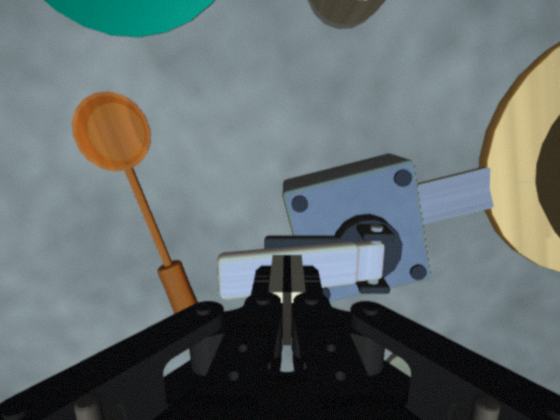

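```bash
python3 -m jog '[{"dx":0,"dy":0.004,"dz":0,"ax":0,"ay":0,"az":0,"grip":0.0},{"dx":0,"dy":0.004,"dz":0,"ax":0,"ay":0,"az":0,"grip":0.0},{"dx":0,"dy":0.002,"dz":0,"ax":0,"ay":0,"az":0,"grip":0.0},{"dx":0,"dy":0.001,"dz":0,"ax":0,"ay":0,"az":0,"grip":0.0},{"dx":0,"dy":0,"dz":0,"ax":0,"ay":0,"az":0,"grip":0.0},{"dx":0,"dy":0,"dz":0,"ax":0,"ay":0,"az":0,"grip":0.0},{"dx":0,"dy":0,"dz":0,"ax":0,"ay":0,"az":0,"grip":0.0},{"dx":0,"dy":0,"dz":0,"ax":0,"ay":0,"az":0,"grip":0.0}]' >/dev/null; python3 st.py .5268 -.009 .078
```

```text
t 25.2 j [-0.737  0.521  0.798  2.15  -0.598  0.698 -0.047] p [0.4848 0.0155 0.0922] F [ 0.66 -1.33  3.28] T [-0.403 -0.179  0.034] gap -0.0
yaw x -29.57 down [ 0.0039  0.0063 -1.    ]
to target tool d [ 0.0486  0.0142 -0.0007]
```

```bash
python3 -m jog '[{"dx":0,"dy":0.001,"dz":0,"ax":0,"ay":0,"az":0,"grip":0.0},{"dx":0,"dy":0.001,"dz":0,"ax":0,"ay":0,"az":0,"grip":0.0},{"dx":0,"dy":0.001,"dz":0,"ax":0,"ay":0,"az":0,"grip":0.0},{"dx":0,"dy":0,"dz":0,"ax":0,"ay":0,"az":0,"grip":0.0},{"dx":0,"dy":0,"dz":0,"ax":0,"ay":0,"az":0,"grip":0.0},{"dx":0,"dy":0,"dz":0,"ax":0,"ay":0,"az":0,"grip":0.0},{"dx":0,"dy":0,"dz":0,"ax":0,"ay":0,"az":0,"grip":0.0},{"dx":0,"dy":0,"dz":0,"ax":0,"ay":0,"az":0,"grip":0.0}]' >/dev/null; python3 st.py .5268 -.009 .078
```

```text
t 26.2 j [-0.732  0.523  0.793  2.15  -0.603  0.698 -0.042] p [0.4847 0.0156 0.0909] F [ 1.17 -1.64  3.6 ] T [-0.35  -0.146  0.003] gap 0.0002
yaw x -29.58 down [ 0.0029  0.0095 -1.    ]
to target tool d [ 0.0488  0.0128 -0.0007]
```

```bash
python3 -m jog '[{"dx":0,"dy":0.002,"dz":0,"ax":0,"ay":0,"az":0,"grip":0.0},{"dx":0,"dy":0.002,"dz":0,"ax":0,"ay":0,"az":0,"grip":0.0},{"dx":0,"dy":0.002,"dz":0,"ax":0,"ay":0,"az":0,"grip":0.0},{"dx":0,"dy":0.002,"dz":0,"ax":0,"ay":0,"az":0,"grip":0.0},{"dx":0,"dy":0.002,"dz":0,"ax":0,"ay":0,"az":0,"grip":0.0},{"dx":0,"dy":0.002,"dz":0,"ax":0,"ay":0,"az":0,"grip":0.0},{"dx":0,"dy":0,"dz":0,"ax":0,"ay":0,"az":0,"grip":0.0},{"dx":0,"dy":0,"dz":0,"ax":0,"ay":0,"az":0,"grip":0.0}]' >/dev/null; python3 st.py .5268 -.009 .078;  python3 - <<'E'
from h import *
c=capture('wrist');save(c,'w10')
c=capture('side');save(c,'s10');cv2.imwrite('pics/s10c.png',cv2.resize(c['frame'][140:240,220:360,::-1],None,fx=5,fy=5,interpolation=2))
E
```

```text
t 27.2 j [-0.71   0.521  0.779  2.147 -0.62   0.706 -0.024] p [0.4851 0.0168 0.0904] F [-1.21 -2.19  9.56] T [-0.488  0.184 -0.053] gap 0.0006
yaw x -29.76 down [ 2.000e-04  2.950e-02 -9.996e-01]
to target tool d [ 0.0491  0.0116 -0.002 ]
```

View pics/w10.png

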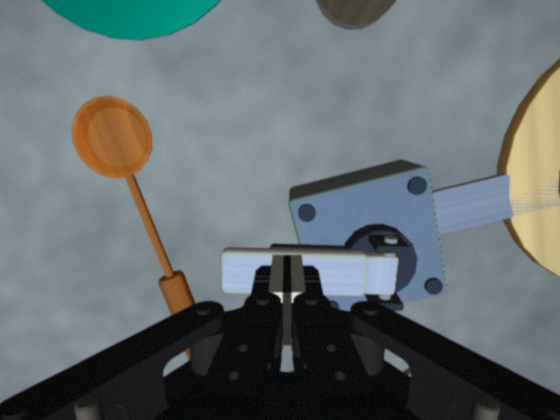

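View pics/s10c.png

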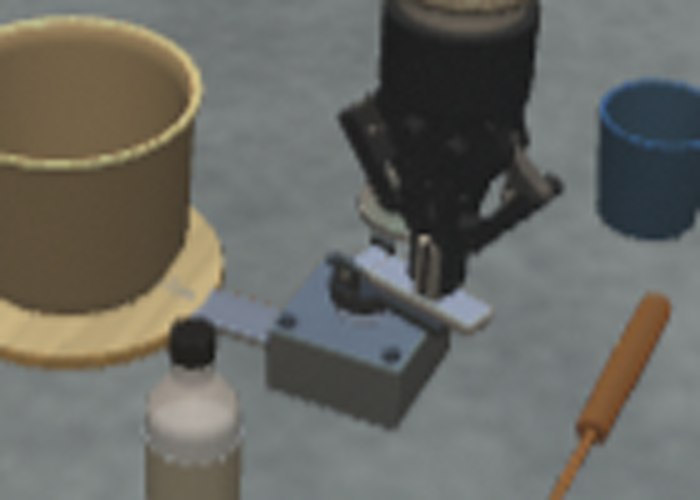

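```bash
python3 -m jog '[{"dx":0,"dy":-0.02,"dz":0,"ax":0,"ay":0,"az":0,"grip":0.0},{"dx":0,"dy":-0.03,"dz":0,"ax":0.026,"ay":0,"az":-0.015,"grip":0.0},{"dx":0.01,"dy":-0.03,"dz":0.0,"ax":0,"ay":0,"az":0,"grip":0.0},{"dx":0.01,"dy":-0.03,"dz":0,"ax":0,"ay":0,"az":0,"grip":0.0},{"dx":0.01,"dy":0,"dz":0,"ax":0,"ay":0,"az":0,"grip":0.0},{"dx":0,"dy":0,"dz":0,"ax":0,"ay":0,"az":0,"grip":0.0},{"dx":0,"dy":0,"dz":0,"ax":0,"ay":0,"az":0,"grip":0.0},{"dx":0,"dy":0,"dz":0,"ax":0,"ay":0,"az":0,"grip":0.0}]' >/dev/null; python3 st.py .5268 -.009 .078;  cat > lv.py <<'E'
from h import *
import sys
for n in ['wrist','top','side']:
  s=sense();c=capture(n);save(c,n+sys.argv[1]);P=cloud(c,s)
  ds=trace('lever',n)
  if not ds: print(n,'no lever');continue
  for d in ds[:1]:
    k=cv2.erode(d['mask'].astype(np.uint8),np.ones((3,3)) if n=='wrist' else np.ones((1,1)))>0
    p=P[k&(c['z_map']>0)];f=np.array([np.cos(np.radians(150.2)),np.sin(np.radians(150.2))])
    r=(p[:,:2]-[.5268,-.009])@f;w=(p[:,:2]-[.5268,-.009])@[-f[1],f[0]]
    m=(r>5e-3)&(r<.085)&(abs(w)<.014);print(n,d['score'],d['bbox'],m.sum(),r.max())
    for a in range(10,80,10):
      t=m&(r>a/1000)&(r<a/1000+.01)
      if t.sum(): print(a,t.sum(),np.median(p[t,2]).round(4),end='; ')
    z=np.polyfit(r[m],p[m,2],1);print('slope',z,'w',np.median(w[m]))
E
python3 lv.py 11
```

```text
t 28.3 j [-0.803  0.366  0.934  2.048 -0.435  0.914 -0.143] p [0.5026 0.0019 0.1964] F [ 0.83 -0.1   0.69] T [-0.049  0.003 -0.007] gap 0.0002
yaw x -29.55 down [ 0.0071  0.0479 -0.9988]
to target tool d [ 0.0285  0.1179 -0.0028]
wrist 0.62 [221.7, 200.5, 328.5, 229.5] 2418 0.07860076444289688
10 328 0.0829; 20 351 0.0833; 30 336 0.0834; 40 334 0.0837; 50 329 0.0839; 60 330 0.084; 70 267 0.0842; slope [0.02474889 0.0824048 ] w -0.00035010650832957406
top no lever
side 0.73 [293.1, 190.0, 318.4, 206.5] 181 0.08049380106914107
10 22 0.083; 20 24 0.0834; 30 24 0.084; 40 24 0.0835; 50 26 0.0837; 60 23 0.0837; 70 26 0.0833; slope [0.01907703 0.08195959] w -0.005372243398683937
```

View pics/wrist11.png

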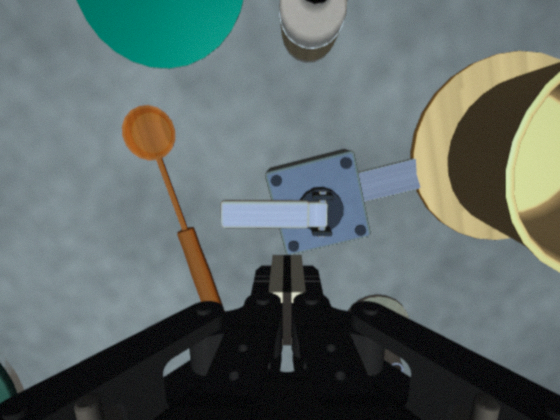

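Run:
```python
from h import *
c=capture('side');P=cloud(c)
for l in ['crock','seasoning','potholder','spoon','funnel','cup','lid']:
    for d in trace(l,'side')[:1]:
        p=P[d['mask']&(c['z_map']>0)];print(l,round(d['score'],2),d['bbox'],np.median(p,0).round(3))
s=sense();print(s['time'],s['wrist_force'],s['joint_vel'].round(3));print(close_job())
```

```text
crock 0.16 [294.9, 190.4, 316.3, 204.8] [0.491 0.017 0.083]
seasoning 0.9 [245.8, 203.9, 271.1, 249.4] [0.589 0.141 0.065]
potholder 0.97 [255.4, 252.1, 320.5, 307.3] [0.5   0.238 0.006]
spoon 0.71 [316.8, 196.7, 352.9, 257.7] [0.401 0.099 0.013]
funnel 0.72 [292.9, 162.4, 314.1, 186.2] [ 0.516 -0.154  0.021]
cup 0.88 [339.4, 157.6, 362.8, 184.9] [ 0.377 -0.174  0.053]
lid 0.7 [165.6, 232.8, 226.2, 282.1] [0.722 0.226 0.013]
29.0 [ 0.46938908 -0.09144492 -0.25880864] [-0.001  0.001 -0.001 -0.    -0.    -0.001  0.001]
the job is handed in; nothing more can be done
None
```

The bolt is snug, the lever is folded down onto its rest, and I handed the job in at 29 s, well inside the 67 s limit.

- **Tightening:** I gripped the standing lever at 60 N and turned it about 2.2 rad clockwise. The readings at the stop climbed from 0.15 to about 0.51 N m, and I held it there for more than half a second. Even with the 0.08 N m of friction that readings can hide or add, that is 0.43–0.59 N m. The highest single reading was 0.55 N m. When I let go, the bolt sprang back about 0.23 rad, which is within the normal 0.4 rad.
- **Folding:** I pushed the lever over with the closed fingers, pressing it onto its rest with about 10 N, then lifted clear. The wrist camera puts the fold at about 1.545 rad, and the side camera agrees to within about 0.01 rad. The top camera did not find the lever, so it confirmed nothing.
- **Other objects:** The seasoning, pot holder, spoon, funnel, cup and lid showed no real movement; the median readings shifted by at most 9 mm, which I put down to how much of each object was visible. The crock's last detection was false: it scored 0.16 and landed on the lever. I only have the pictures for the crock. They show it on its cradle, and the robot never came near it.
- **At hand-in:** The arm was still and clear of everything, with about 0.5 N on the wrist. The tool was left tilted nearly 3 degrees because my last tilt correction went the wrong way; it touched nothing.

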